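# Line up the sample jars and hold the reflector at its mark for the photograph

### The job

Stand the two loose sample jars upright on the photo stand's ledge in one close row with the jar already there, all centred on the scribed line, with no more than a finger's width between neighbours. Then, with the jars let go, swing the white reflector flap up by its bar until it is parallel with the pointer arm beside it, and finish while still holding it steady there, for it falls when let go. Do not shift the pointer, and leave the lens barrel, tall bottle and mouse alone.

Things in the scene. Friction and masses are not known exactly. Their poses are not given: they have to be found in the camera images.
- stand: Fixed photo stand: dark base plate 125 x 280 x 12 mm with a grey metal ledge and the flap's hinge. Origin on the bench under the middle of the hinge axis, which is 50 mm up and parallel to y; z up, x from hinge to ledge (roughly away from the robot). Stand and brackets stay below 61 mm. The flap at rest lies level towards -x, 50 mm above the bench, nothing under it.
- row (a point): Middle of the ledge's top face: stand frame (75, 0, 30) mm, axes as the stand's. The ledge top is flat, 60 mm deep (x) and 240 mm long (y), 30 mm above the bench; a thin white line is scribed along y through this point.
- flap (a joint): Angle of the reflector flap in rad: 0 = lying level towards the robot (its rest), growing as its free edge swings up about the stand's hinge; stop at 1.4. The hinge is almost frictionless, so it falls back to 0 when let go. The flap weighs 0.2 to 0.45 kg in all: 1 to 2.5 N lifts it at the bar.
- flap_bar (a point): Middle of the flap's grip bar: round, 12 mm diameter, 200 mm long along stand y, 145 mm from the hinge axis, on thin arms at its ends; a 61 mm open gap separates it from the white panel (68 x 196 x 5 mm). At flap angle a it lies at (-145 cos a, 0, 50 + 145 sin a) mm in the stand frame. Site x runs from bar to hinge.
- pointer (a joint): Angle of the pointer arm in rad, counted like the flap's and about the same axis: the wanted flap angle. A stiff hinge keeps it where it was set; between 0.6 and 1.05.
- pointer_tip (a point): Ball of 14 mm diameter at the end of the slim steel pointer arm, 145 mm from the hinge axis, just beyond the flap's -y side (stand y = -122 mm). When the flap is at the mark, the bar's end is level with this ball. The point's x axis runs along the arm towards the hinge.
- jar_a: Loose sample jar, clear with a white lid: upright cylinder 38 mm diameter, 62 mm tall, 50 to 115 g. Origin at the centre of its underside, z up. Starts upright on the bench.
- jar_b: The second loose jar, same as jar_a. Starts upright on the bench.
- jar_c: The jar already standing on the scribed line of the ledge, same as jar_a; within 30 mm of the ledge's middle.
- objective: Lens barrel, brass, 40 mm diameter, 44 mm tall with tapered top, upright on the bench; leave alone. Origin at the centre of its underside.
- bottle: Tall white bottle, 56 mm diameter, 150 mm tall, upright on the bench; leave alone. Origin at the centre of its underside.
- mouse: Grey computer mouse, 105 x 60 x 34 mm, on the bench; leave alone. Origin at the centre of its underside.
There are look-alikes about, which are no part of the job. Leave any green or purple look-alike of the jar_b alone.

How it is judged:
On the way, in this order (a step that is already met when the one before it is completed fails the run):
1. all three jars stand in one close row on the ledge, let go, with the flap still down (x of jar_a in the frame of row between -0.011 and 0.011 m and y of jar_a in the frame of row between -0.112 and 0.112 m and z of jar_a in the frame of row between -0.006 and 0.006 m and angle between each of jar_a, jar_b, jar_c's own z axis and vertical below 0.12 rad and linear speed of each of jar_a, jar_b, jar_c below 0.02 m/s and contact force between each of jar_a, jar_b, jar_c and the fingers below 0.1 N and x of jar_b in the frame of row between -0.011 and 0.011 m and y of jar_b in the frame of row between -0.112 and 0.112 m and z of jar_b in the frame of row between -0.006 and 0.006 m and x of jar_c in the frame of row between -0.011 and 0.011 m and y of jar_c in the frame of row between -0.112 and 0.112 m and z of jar_c in the frame of row between -0.006 and 0.006 m and ((horizontal distance between jar_a and jar_b below 0.058 m and horizontal distance between jar_b and jar_c below 0.058 m) or (horizontal distance between jar_a and jar_b below 0.058 m and horizontal distance between jar_a and jar_c below 0.058 m) or horizontal distance between each of jar_a, jar_b and jar_c below 0.058 m) and value of joint flap below 0.2 rad), for 0.2 s.
2. the flap is swung up to the pointer's angle by the fingers (angle between the x axis of flap_bar and the x axis of pointer_tip, either way round below 0.06 rad and contact force between flap and the fingers above 0.5 N), for 0.2 s.
At the end, for the whole second after the job is handed in: Flap within 0.06 rad of the pointer (9 mm at the bar), still (<0.05 rad/s), held by the fingers (>0.5 N), touched by no loose thing; three jars upright (0.12 rad), released, at rest on the ledge, each within 11 mm of the scribed line, neighbours within 58 mm centre to centre (20 mm gap) (all of step 2 and velocity of joint flap between -0.05 and 0.05 rad/s and contact force between flap and jar_a below 0.1 N and contact force between flap and jar_b below 0.1 N and contact force between flap and jar_c below 0.1 N and contact force between flap and objective below 0.1 N and contact force between flap and bottle below 0.1 N and contact force between flap and mouse below 0.1 N and x of jar_a in the frame of row between -0.011 and 0.011 m and y of jar_a in the frame of row between -0.112 and 0.112 m and z of jar_a in the frame of row between -0.006 and 0.006 m and angle between each of jar_a, jar_b, jar_c's own z axis and vertical below 0.12 rad and linear speed of each of jar_a, jar_b, jar_c below 0.02 m/s and contact force between each of jar_a, jar_b, jar_c and the fingers below 0.1 N and x of jar_b in the frame of row between -0.011 and 0.011 m and y of jar_b in the frame of row between -0.112 and 0.112 m and z of jar_b in the frame of row between -0.006 and 0.006 m and x of jar_c in the frame of row between -0.011 and 0.011 m and y of jar_c in the frame of row between -0.112 and 0.112 m and z of jar_c in the frame of row between -0.006 and 0.006 m and ((horizontal distance between jar_a and jar_b below 0.058 m and horizontal distance between jar_b and jar_c below 0.058 m) or (horizontal distance between jar_a and jar_b below 0.058 m and horizontal distance between jar_a and jar_c below 0.058 m) or horizontal distance between each of jar_a, jar_b and jar_c below 0.058 m)); the arm keeps its last pose, push and grip.
It fails at once if the pointer arm is shifted by more than 4 mm relative to its setting (distance of pointer_tip from where it was at the start of the episode above 0.004 m).
It fails at once if the objective is moved by more than 25 mm or tipped (distance of objective from where it was at the start of the episode above 0.025 m or angle between objective's own z axis and vertical above 0.5 rad).
It fails at once if the bottle is moved by more than 25 mm or tipped (distance of bottle from where it was at the start of the episode above 0.025 m or angle between bottle's own z axis and vertical above 0.5 rad).
It fails at once if the mouse is moved by more than 25 mm or tipped (distance of mouse from where it was at the start of the episode above 0.025 m or angle between mouse's own z axis and vertical above 0.5 rad).
It also fails if it takes over 72 s, if anything falls off the work surface, if the arm or the gripper's body presses on something with over 40 N, if the wrist force passes 120 N, or if a joint passes its speed limit or range.

### The arm

A 7-joint arm with a two-finger parallel gripper is mounted at the origin on the work surface. World frame = base frame: x ahead of the robot, y to its left, z up, the work surface at z = 0. Lengths are in m, angles in rad, forces in N, time in s.
With the tool pointing down it reaches from about 0.4 to 0.85 m from the base axis. Payload 10.4 kg.
Tool frame: the origin (TCP) lies at the very end of the fingers, on their centre line; the grasp point (between the pads) lies 19 mm behind it (manip.tcp_to_grasp is the z of the grasp point in the tool frame, in m); z points along the fingers, x is the direction in which the jaws open and shut, and the axes are right-handed (so a half turn about z gives the same grasp; the last joint's range is limited). The gripper opens to 85 mm and grips with 20 to 120 N. Pads are 22 mm wide; open, the fingers measure 114 mm over their backs; the gripper's body (76 mm by 85 mm) begins 54 mm behind the grasp point. The pads swing forward as they close: fully open they stand 13 mm farther back than shut.
Start: joints at [-1.187, 0.332, -0.065, 1.46, 0.022, 1.35, -0.088], TCP at [0.247, 0.574, 0.231] pointing down, gripper open.
Joint ranges: [-2.6, 2.6], [-0.5, 2.12], [-1.47, 1.34], [0.16, 2.42], [-1.27, 4.41], [0.06, 2.06], [-2.6, 2.6]. Speed limits (rad/s): [2.22, 2.22, 2.79, 2.79, 3.14, 3.14, 3.14].

### API

Orientations are given as a unit quaternion [x, y, z, w].
In Python, from workcell import manip gives the robot as it stands.
- The arm moves only by the tool servo_tool, never from a script. Its argument "moves" is a list of rows, each an object with "travel": the shift along the tool's x, y, z in mm, a list of three; "dr": the turn, a rotation vector about the tool's x, y, z in degrees, a list of three. A call has 1 to 12 rows; each row shifts and turns the commanded pose from where the row before left it, along the tool's axes as they then stand; what a row does not reach is not made up. A row lasts 1/8 s, in which the tool goes at most 62.5 mm and 10.7 degrees, less where a joint would pass 70% of its speed; a pose out of reach is approached as far as the arm can. A call is refused whole if a number of a shift passes 62.5 or a number of a turn 10.7, either way. A call with a gripper value outside its range is refused whole. "claw" is the closure, from 0 (fully open) to 1 (shut), set as the call begins (left out, the last holds). The fingers move at their own pace and stop on an object; "squeeze" is the grip in N (left out, the last holds). Time passes only in rows, so rows that do not move let the fingers close. It gives the time, the measured TCP pose, the force and the opening at its end, in the units of the state.
- manip.get_obs(): the state, without advancing time (a new reading comes with each control period).
- manip.camera(name): name is "side" or "top"; returns the picture (420x560x3 uint8, blue, green, red); there is no depth.
- manip.calibration(name): a dict with "intrinsics" (3x3 intrinsics, pixels), "distortion" ([k1, k2, p1, p2, k3] as OpenCV has them; the pictures are not rectified), "view" (4x4, takes a point from world to camera coordinates). Camera axes: x right, y down, z forward; pixel columns grow to the right and rows downward; lengths in m; the calibration is good to about 2 mm. A picture is of the moment at which its call begins. calibration takes no time and is no camera call.
- manip.hand_in(): hands the job in, once; it reports no verdict.
The state is a dict: "clock": time; "joint_pos": joint angles; "joint_velocities": joint speeds; "tau": joint torques, N m; "position": TCP position; "ee_rot": TCP orientation; "ft_force": force on the tool from outside, world axes, zero at the start; "torque": the same for the moment, N m; "grip_width": opening from 0.0 (shut) to 1.0 (fully open).
Only numpy, scipy, OpenCV 4.12 (cv2) and the standard library are available. Lean on these libraries where they do the work, as an engineer would, in place of code of your own. Each camera call takes 0.05 s, during which the arm holds its last target. There are 200 camera calls.

## Working session

There is one attempt and no reset: what is moved stays moved. The work goes in short steps, Python scripts to look and compute and a tool call to move; the robot and the scene stay as the last step left them, time stands still between calls to the robot, and variables do not carry over. Pictures are saved under pics/ and viewed, on a budget of 10 in all, crops included, one or two more only if the job needs it, and the job is handed in when it is done.

Besides the shell and the picture viewer there is one more tool, called after "Call:" as name(argument=value, ...) on one line, values as JSON. servo_tool: Moves the arm, as the interface text tells. Its arguments: {"type":"object","properties":{"moves":{"type":"array","items":{"type":"object","properties":{"travel":{"type":"array","items":{"type":"number"}},"dr":{"type":"array","items":{"type":"number"}}}}},"claw":{"type":"number"},"squeeze":{"type":"number"}},"required":["moves"]}

```bash
mkdir -p pics; ls
python3 - <<'E'
from workcell import manip
import cv2
for n in("side","top"):
    cv2.imwrite(f"pics/{n}0.png",manip.camera(n)); c=manip.calibration(n); print(n,c)
o=manip.get_obs(); print(o, manip.tcp_to_grasp)
E
```

```text
pics
side {'intrinsics': array([[420.88455408,   0.        , 281.53629875],
       [  0.        , 420.88455408, 208.29607288],
       [  0.        ,   0.        ,   1.        ]]), 'distortion': array([0.01398677, 0.        , 0.        , 0.        , 0.        ]), 'view': array([[ 0.79813645, -0.6023559 ,  0.0120653 , -0.40555872],
       [-0.42088226, -0.57178496, -0.70421593,  0.28829915],
       [ 0.43108738,  0.55698234, -0.70988334,  0.83382374],
       [ 0.        ,  0.        ,  0.        ,  1.        ]])}
top {'intrinsics': array([[434.17373795,   0.        , 279.11761756],
       [  0.        , 434.17373795, 208.58117408],
       [  0.        ,   0.        ,   1.        ]]), 'distortion': array([-0.02202673,  0.        ,  0.        ,  0.        ,  0.        ]), 'view': array([[-0.01058298, -0.99960921,  0.02587329,  0.01628478],
       [-0.99089368,  0.00701032, -0.13446401,  0.51906996],
       [ 0.13423008, -0.02706071, -0.99058064,  1.34677125],
       [ 0.        ,  0.        ,  0.        ,  1.        ]])}
{'clock': 0.1, 'joint_pos': array([-1.18660707,  0.33281616, -0.06473413,  1.46084442,  0.02162238,
        1.349822  , -0.08853224]), 'joint_velocities': array([-0.00020292, -0.00224327, -0.00183122, -0.00407726,  0.00132448,
        0.00067634, -0.00129752]), 'tau': array([ 8.77668263e-04, -6.26743555e+01,  4.87034780e-02, -3.92428923e+01,
        1.61404163e-02,  7.04249993e-03,  2.59093653e-06]), 'position': array([0.24715724, 0.57372305, 0.23059704]), 'ee_rot': array([ 8.35356272e-01,  5.49708598e-01, -4.81151737e-04,  3.52927986e-04]), 'ft_force': array([ 0.40644252, -0.02111693, -0.6183468 ]), 'torque': array([0.01035249, 0.01249278, 0.00869857]), 'grip_width': 1.0027080788938814} -0.0187
```

View pics/top0.png

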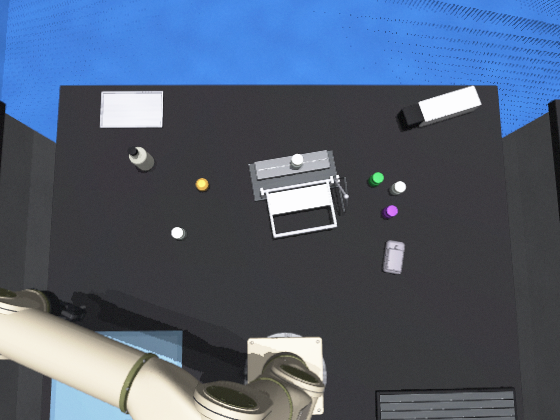

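View pics/side0.png

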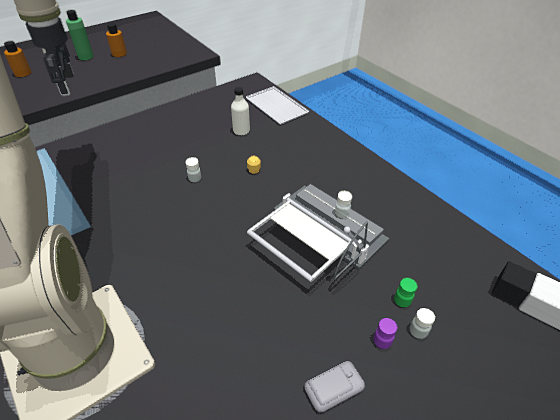

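Top view: white jars at (177,233) and (399,188), green (377,179) and purple (391,212) look-alikes, on-ledge jar at (297,160). Side view: white jars at (193,168) and (423,322). The white ones fit the description of jar_a and jar_b. I'll confirm this in an enlarged crop and measure at the same time.

```bash
cat > h.py <<'E'
import numpy as np, cv2
from workcell import manip
C={n:manip.calibration(n) for n in("side","top")}
def ray(n,p):
    c=C[n]; u=cv2.undistortPoints(np.array([[p]],float),c["intrinsics"],c["distortion"])[0,0]
    R,t=c["view"][:3,:3],c["view"][:3,3]
    return -R.T@t, R.T@np.array([u[0],u[1],1.])
def onz(n,p,z):
    o,d=ray(n,p); return o+d*(z-o[2])/d[2]
def tri(ps,pt):
    A=np.zeros((3,3));b=np.zeros(3);L=[]
    for n,p in(("side",ps),("top",pt)):
        o,d=ray(n,p);d=d/np.linalg.norm(d);M=np.eye(3)-np.outer(d,d);A+=M;b+=M@o;L.append((o,M))
    x=np.linalg.solve(A,b); return x,[float(np.linalg.norm(M@(x-o))) for o,M in L]
def proj(n,X):
    c=C[n];R,t=c["view"][:3,:3],c["view"][:3,3]
    return cv2.projectPoints(np.atleast_2d(np.array(X,float)),cv2.Rodrigues(R)[0],t,c["intrinsics"],c["distortion"])[0][:,0]
def blobs(img,box,thr=190):
    x0,y0,x1,y1=box;s=img[y0:y1,x0:x1].astype(int)
    m=((s.min(2)>thr)&(s.max(2)-s.min(2)<30)).astype(np.uint8)
    k,_,st,ce=cv2.connectedComponentsWithStats(m)
    return [(int(st[i,4]),(st[i,:4]+[x0,y0,0,0]).tolist(),(ce[i]+[x0,y0]).round(1).tolist()) for i in range(1,k) if st[i,4]>4]
E
python3 - <<'E'
from h import *
T=cv2.imread("pics/top0.png");S=cv2.imread("pics/side0.png")
for b in((165,220,190,245),(385,178,410,200),(285,150,310,172)): print("top",b,blobs(T,b))
for b in((180,150,206,186),(408,305,440,342),(332,186,356,218)): print("side",b,blobs(S,b))
print(blobs(T,(245,148,355,240)))
def cr(I,x0,y0,w,h,W,H): return cv2.resize(I[y0:y0+h,x0:x0+w],(W,H),interpolation=cv2.INTER_CUBIC)
a=cr(T,240,145,120,100,480,400);b=cr(S,240,180,80*2,133,320*1+0,266)
can=np.zeros((600,800,3),np.uint8)
can[:400,:480]=a
can[:200,480:]=cr(T,360,165,64,40,320,200)
can[200:360,480:640]=cr(T,160,217,32,32,160,160)
can[200:360,640:800]=cr(S,177,148,36,36,160,160)
can[400:600,0:300]=cr(S,370,270,75,75*2//3,300,200) if 0 else cr(S,365,270,90,80,300,200)
can[360:600,480:800]=cr(S,320,190,80,60,320,240)
cv2.imwrite("pics/crop1.png",can)
E
```

```text
top (165, 220, 190, 245) [(99, [172, 227, 11, 11], [176.9, 232.2])]
top (385, 178, 410, 200) [(93, [395, 181, 11, 11], [399.8, 186.2])]
top (285, 150, 310, 172) [(117, [291, 154, 19, 11], [297.9, 159.1]), (5, [285, 164, 4, 2], [286.8, 164.8])]
side (180, 150, 206, 186) [(84, [186, 157, 12, 9], [191.5, 161.3])]
side (408, 305, 440, 342) [(218, [417, 308, 18, 16], [425.6, 315.6])]
side (332, 186, 356, 218) [(116, [338, 191, 14, 10], [344.5, 195.5]), (5, [332, 207, 3, 2], [333.2, 207.4]), (9, [343, 207, 6, 2], [346.0, 207.7])]
[(117, [291, 154, 19, 11], [297.9, 159.1]), (10, [318, 158, 9, 2], [322.2, 158.7]), (8, [311, 160, 5, 2], [313.0, 160.5]), (48, [258, 164, 31, 7], [272.6, 167.3]), (9, [336, 175, 3, 3], [337.0, 176.0]), (1842, [260, 176, 77, 61], [299.5, 201.3]), (9, [345, 195, 3, 3], [346.0, 196.0])]
```

View pics/crop1.png

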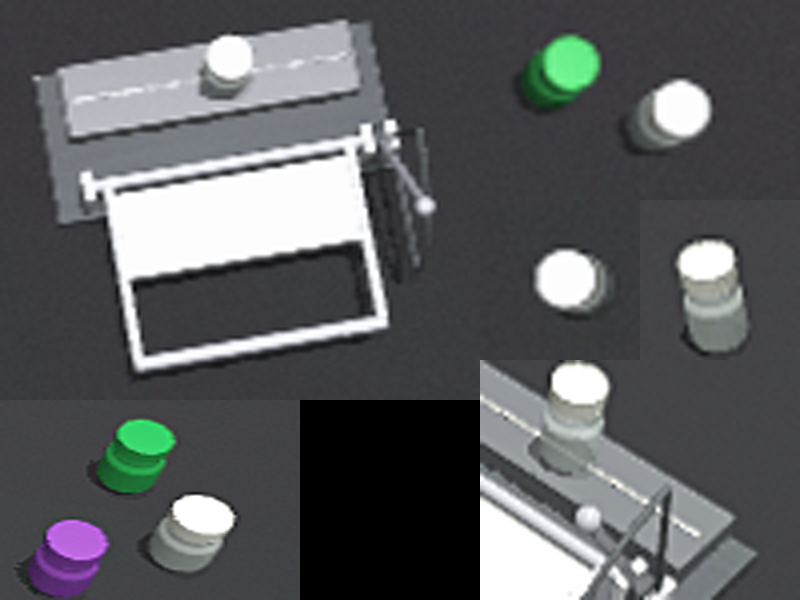

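The crops show that the white jars at top (400,186) and (177,232) have clear bodies with white lids, so they are jar_a and jar_b. Green and purple are the look-alikes. The pointer ball is at top (346,196) and side (347,229).

Run:
```python
from h import *
np.set_printoptions(precision=4,suppress=True)
for n,s,t in(("jar1",(191.5,161),(176.9,232.2)),("jar2",(425.6,315.6),(399.8,186.2)),("jarC",(344.5,195.5),(297.9,159)),("ball",(346.7,229.2),(346,196))):
    print(n,*tri(s,t))
print("z.062",onz("top",(176.9,232.2),.062),onz("top",(399.8,186.2),.062),onz("top",(297.9,159),.092),onz("side",(191.5,161),.062),onz("side",(425.6,315.6),.062))
P=lambda x,y:(240+x/4-.4,145+y/4-.4)
l=[onz("top",P(*q),.03) for q in((73,99),(353,59))]; print("line",l)
c=[onz("top",P(*q),.03) for q in((58,70),(347,21),(360,88),(70,137))]; print("ledge",c,np.mean(c,0))
b=[onz("top",P(*q),.05) for q in((140,365),(385,322))]; print("bar",b)
h=[onz("top",P(*q),.05) for q in((88,186),(367,137))]; print("hinge",h)
d=l[1]-l[0]; d2=b[1]-b[0];d3=h[1]-h[0]
print([np.degrees(np.arctan2(v[0],-v[1])) for v in(d,d2,d3,c[1]-c[0],c[2]-c[3])],[np.linalg.norm(v) for v in(d,d2,d3,c[1]-c[0],c[2]-c[1])])
```

```text
jar1 [0.4439 0.3282 0.0632] [0.0003827982824333388, 0.00038279828243329865]
jar2 [ 0.5848 -0.3717  0.0596] [0.00011441610346986162, 0.00011441610346999964]
jarC [ 0.6653 -0.0462  0.0938] [0.000593378366794807, 0.0005933783667947344]
ball [ 0.5352 -0.1775  0.1744] [0.00035038236175096387, 0.0003503823617510056]
z.062 [0.4443 0.3283 0.062 ] [ 0.5844 -0.371   0.062 ] [ 0.6662 -0.0467  0.092 ] [0.4441 0.3297 0.062 ] [ 0.583  -0.3722  0.062 ]
line [array([0.6482, 0.0789, 0.03  ]), array([ 0.6804, -0.1488,  0.03  ])]
ledge [array([0.6722, 0.091 , 0.03  ]), array([ 0.7123, -0.1447,  0.03  ]), array([ 0.6563, -0.1539,  0.03  ]), array([0.6169, 0.0815, 0.03  ])] [ 0.6644 -0.0316  0.03  ]
bar [array([0.4314, 0.0271, 0.05  ]), array([ 0.4635, -0.1657,  0.05  ])]
hinge [array([0.5733, 0.0669, 0.05  ]), array([ 0.6116, -0.1555,  0.05  ])]
[np.float64(8.05668580004167), np.float64(9.452321121679068), np.float64(9.774779027592345), np.float64(9.635730006147174), np.float64(9.485605561165826)] [np.float64(0.23000937618428222), np.float64(0.19545835612090526), np.float64(0.225658882566636), np.float64(0.23907006782785015), np.float64(0.05672830482420965)]
```

Measurements agree with the text: lid tops 62 mm and 92 mm, ledge 239 x 57 mm, hinge to row 74 mm. The stand yaw is about 9.5°, row centre (0.664,-0.032) and jar_c at y_s of about -15 mm. The ball is 146 mm from the hinge at about 1.02 rad. I'll move above jar 1 and turn to the stand's axes.

Call:
servo_tool(moves=[{"travel": [-24.5,46.3,0]},{"travel": [-24.5,46.3,0]},{"travel": [-24.5,46.3,0]},{"travel": [-24.5,46.3,0]},{"travel": [-24.5,46.3,0]},{"travel": [-24.5,46.3,0]},{"dr": [0,0,9.5]},{"dr": [0,0,9.5]},{"dr": [0,0,9.5]},{"dr": [0,0,9.5]},{"dr": [0,0,9.5]},{"dr": [0,0,9.5]}], claw=0.3, squeeze=30)

```text
$.moves[0]: bad value
```

```bash
cat >> h.py <<'E'
from scipy.spatial.transform import Rotation as Ro
YAW=np.radians(9.5);XS=np.array([np.cos(YAW),np.sin(YAW),0]);YS=np.array([-np.sin(YAW),np.cos(YAW),0])
ROW=np.array([.6647,-.0316,.03])
def st(x,y,z): # row-centred xy, world z
    return np.array([ROW[0],ROW[1],0])+XS*x+YS*y+[0,0,z]
def go(t):
    o=manip.get_obs();R=Ro.from_quat(o["ee_rot"]).as_matrix()
    print(o["clock"],o["position"].round(4),"yaw",np.degrees(np.arctan2(R[1,0],R[0,0])).round(2),"tilt",(R[:,2]).round(4),"w",round(o["grip_width"],3),"F",o["ft_force"].round(2))
    print("travel mm",(R.T@(np.array(t)-o["position"])*1000).round(1))
E
python3 - <<'E'
from h import *
go([.4443,.3287,.012])
print(onz("top",(377,178),.062),onz("top",(391,211),.062))
E
```

```text
0.1 [0.2472 0.5737 0.2306] yaw 66.69 tilt [-4.0e-04 -1.1e-03 -1.0e+00] w 1.003 F [ 0.41 -0.02 -0.62]
travel mm [-146.8  278.   218.8]
[ 0.61120451 -0.29917715  0.062     ] [ 0.50535634 -0.3391768   0.062     ]
```

Call:
servo_tool(moves=[{"travel": [-24.5,46.3,0],"dr": [0,0,0]},{"travel": [-24.5,46.3,0],"dr": [0,0,0]},{"travel": [-24.5,46.3,0],"dr": [0,0,0]},{"travel": [-24.5,46.3,0],"dr": [0,0,0]},{"travel": [-24.5,46.3,0],"dr": [0,0,0]},{"travel": [-24.5,46.3,0],"dr": [0,0,0]},{"travel": [0,0,0],"dr": [0,0,9.5]},{"travel": [0,0,0],"dr": [0,0,9.5]},{"travel": [0,0,0],"dr": [0,0,9.5]},{"travel": [0,0,0],"dr": [0,0,9.5]},{"travel": [0,0,0],"dr": [0,0,9.5]},{"travel": [0,0,0],"dr": [0,0,9.5]}], claw=0.3, squeeze=30)

```text
clock: 1.6
position: [0.4441, 0.329, 0.231]
ee_rot: [0.997, 0.082, -0.0, 0.0]
ft_force: [-0.3, -0.4, 1.0]
grip_width: 0.697
```

Run:
```python
from h import *
go([.4443,.3287,.012])
```

```text
1.6 [0.4441 0.329  0.231 ] yaw 9.38 tilt [-5.e-04 -4.e-04 -1.e+00] w 0.697 F [-0.34 -0.39  1.02]
travel mm [  0.3   0.3 219. ]
```

Descend, then settle and close.

Call:
servo_tool(moves=[{"travel": [0,0,40],"dr": [0,0,0]},{"travel": [0,0,45],"dr": [0,0,0]},{"travel": [0,0,45],"dr": [0,0,0]},{"travel": [0,0,40],"dr": [0,0,0]},{"travel": [0,0,25],"dr": [0,0,0]},{"travel": [0,0,15],"dr": [0,0,0]},{"travel": [0,0,9],"dr": [0,0,0]},{"travel": [0,0,0],"dr": [0,0,0]}])

```text
clock: 2.6
position: [0.4443, 0.3291, 0.0124]
ee_rot: [0.996, 0.084, -0.0, -0.0]
ft_force: [0.2, 0.2, 0.6]
grip_width: 0.7
```

Call:
servo_tool(moves=[{"travel": [0,0,0],"dr": [0,0,0]},{"travel": [0,0,0],"dr": [0,0,0]},{"travel": [0,0,0],"dr": [0,0,0]},{"travel": [0,0,0],"dr": [0,0,0]},{"travel": [0,0,0],"dr": [0,0,0]},{"travel": [0,0,0],"dr": [0,0,0]}], claw=1, squeeze=30)

```text
clock: 3.35
position: [0.4448, 0.3296, 0.0134]
ee_rot: [0.996, 0.084, 0.001, -0.001]
ft_force: [-1.4, -0.6, 6.8]
grip_width: 0.434
```

Call:
servo_tool(moves=[{"travel": [0,0,-10],"dr": [0,0,0]},{"travel": [0,0,-30],"dr": [0,0,0]},{"travel": [0,0,-40],"dr": [0,0,0]},{"travel": [0,0,-40],"dr": [0,0,0]},{"travel": [0,0,-30],"dr": [0,0,0]},{"travel": [0,0,-10],"dr": [0,0,0]}])

```text
clock: 4.1
position: [0.4449, 0.3296, 0.1746]
ee_rot: [0.996, 0.084, 0.001, -0.001]
ft_force: [0.0, -0.9, -2.5]
grip_width: 0.429
```

Run:
```python
from h import *
go(st(0,35,.045))
cv2.imwrite("pics/s1.png",manip.camera("side")[60:300,130:450])
```

```text
4.1 [0.4449 0.3296 0.1746] yaw 9.69 tilt [ 0.0024  0.0025 -1.    ] w 0.429 F [ 0.03 -0.92 -2.54]
travel mm [   268.7 -34606.5    200.2]
```

View pics/s1.png

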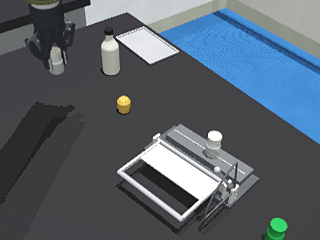

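The jar is held upright (side view, at about (57,60) in the crop), opening 0.43, as expected for 38 mm.

Run:
```python
from h import *
go(st(0,.035,.1746)); go(st(0,.035,.045))
```

```text
4.15 [0.4449 0.3296 0.1745] yaw 9.69 tilt [ 0.0021  0.0022 -1.    ] w 0.43 F [-0.59  0.38 -0.47]
travel mm [ 1.561e+02  3.580e+02 -3.000e-01]
4.15 [0.4449 0.3296 0.1745] yaw 9.69 tilt [ 0.0021  0.0022 -1.    ] w 0.43 F [-0.59  0.38 -0.47]
travel mm [155.7 358.2 129.3]
```

Call:
servo_tool(moves=[{"travel": [8,18,0],"dr": [0,0,0]},{"travel": [16,36,0],"dr": [0,0,0]},{"travel": [20,46,0],"dr": [0,0,0]},{"travel": [20,46,0],"dr": [0,0,0]},{"travel": [20,46,0],"dr": [0,0,0]},{"travel": [20,46,0],"dr": [0,0,0]},{"travel": [20,46,0],"dr": [0,0,0]},{"travel": [16,36,0],"dr": [0,0,0]},{"travel": [10,23,0],"dr": [0,0,0]},{"travel": [6,15,0],"dr": [0,0,0]},{"travel": [0,0,30],"dr": [0,0,0]},{"travel": [0,0,30],"dr": [0,0,0]}])

```text
clock: 5.65
position: [0.658, 0.003, 0.1108]
ee_rot: [0.996, 0.085, -0.0, -0.0]
ft_force: [-0.1, 0.4, -1.0]
grip_width: 0.433
```

Run:
```python
from h import *
go(st(0,.035,.045))
T=manip.camera("top");S=manip.camera("side")
a=cv2.resize(T[130:240,240:360],(400,366));b=cv2.resize(S[150:290,240:400],(400,350))
c=np.zeros((366,800,3),np.uint8);c[:,:400]=a;c[:350,400:]=b
cv2.imwrite("pics/c2.png",c)
```

```text
5.65 [0.658  0.003  0.1108] yaw 9.72 tilt [-6.e-04  4.e-04 -1.e+00] w 0.433 F [-0.1   0.36 -1.05]
travel mm [ 0.9  0.2 65.8]
```

View pics/c2.png

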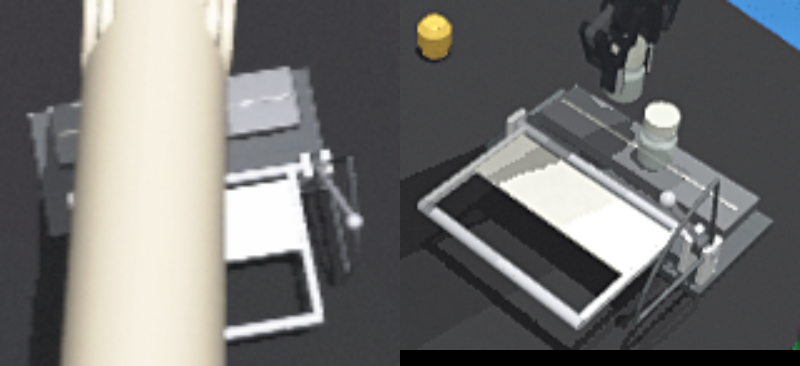

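The jar hangs clear beside jar_c and above the line (crop right, at about (628,85)). Lower it.

Call:
servo_tool(moves=[{"travel": [1,0,20],"dr": [0,0,0]},{"travel": [0,0,20],"dr": [0,0,0]},{"travel": [0,0,15],"dr": [0,0,0]},{"travel": [0,0,7],"dr": [0,0,0]},{"travel": [0,0,3],"dr": [0,0,0]},{"travel": [0,0,0],"dr": [0,0,0]}])

```text
clock: 6.5
position: [0.6595, 0.0026, 0.0476]
ee_rot: [0.996, 0.084, 0.0, -0.0]
ft_force: [-1.2, 0.3, -1.0]
grip_width: 0.431
```

Call:
servo_tool(moves=[{"travel": [0,0,1.5],"dr": [0,0,0]},{"travel": [0,0,0],"dr": [0,0,0]}])

```text
clock: 6.75
position: [0.6594, 0.0027, 0.0461]
ee_rot: [0.996, 0.084, 0.0, -0.0]
ft_force: [-0.6, 1.1, -2.0]
grip_width: 0.427
```

Call:
servo_tool(moves=[{"travel": [0,0,1],"dr": [0,0,0]},{"travel": [0,0,1],"dr": [0,0,0]},{"travel": [0,0,0],"dr": [0,0,0]}])

```text
clock: 7.12
position: [0.6592, 0.0027, 0.0437]
ee_rot: [0.996, 0.084, -0.0, -0.0]
ft_force: [-0.1, 0.2, -0.8]
grip_width: 0.43
```

Call:
servo_tool(moves=[{"travel": [0,0,1],"dr": [0,0,0]},{"travel": [0,0,0],"dr": [0,0,0]}])

```text
clock: 7.38
position: [0.6594, 0.0027, 0.0435]
ee_rot: [0.996, 0.084, 0.0, -0.0]
ft_force: [-3.6, -0.3, 5.0]
grip_width: 0.433
```

Contact, at the height expected. Release and lift.

Call:
servo_tool(moves=[{"travel": [0,0,0],"dr": [0,0,0]},{"travel": [0,0,0],"dr": [0,0,0]},{"travel": [0,0,0],"dr": [0,0,0]},{"travel": [0,0,0],"dr": [0,0,0]},{"travel": [0,0,-15],"dr": [0,0,0]},{"travel": [0,0,-30],"dr": [0,0,0]},{"travel": [0,0,-45],"dr": [0,0,0]},{"travel": [0,0,-50],"dr": [0,0,0]},{"travel": [0,0,-50],"dr": [0,0,0]}], claw=0.3)

```text
clock: 8.5
position: [0.6591, 0.0024, 0.2357]
ee_rot: [0.996, 0.084, 0.001, -0.0]
ft_force: [1.3, -0.0, -1.0]
grip_width: 0.698
```

Run:
```python
from h import *
go([.5840,-.3714,.2]); go([.5840,-.3714,.012])
```

```text
8.5 [0.6591 0.0024 0.2357] yaw 9.67 tilt [ 1.2e-03  2.0e-04 -1.0e+00] w 0.698 F [ 1.33 -0.04 -1.03]
travel mm [-136.9  355.9   35.6]
8.5 [0.6591 0.0024 0.2357] yaw 9.67 tilt [ 1.2e-03  2.0e-04 -1.0e+00] w 0.698 F [ 1.33 -0.04 -1.03]
travel mm [-137.1  355.9  223.6]
```

Call:
servo_tool(moves=[{"travel": [-8,20,0],"dr": [0,0,0]},{"travel": [-15,40,0],"dr": [0,0,0]},{"travel": [-19,50,0],"dr": [0,0,0]},{"travel": [-19,50,0],"dr": [0,0,0]},{"travel": [-19,50,0],"dr": [0,0,0]},{"travel": [-19,50,0],"dr": [0,0,0]},{"travel": [-19,50,0],"dr": [0,0,0]},{"travel": [-13,31,0],"dr": [0,0,0]},{"travel": [-6,15,0],"dr": [0,0,0]},{"travel": [0,0,30],"dr": [0,0,0]},{"travel": [0,0,40],"dr": [0,0,0]},{"travel": [0,0,20],"dr": [0,0,0]}])

```text
clock: 10.0
position: [0.5839, -0.3696, 0.1405]
ee_rot: [0.996, 0.085, -0.001, -0.001]
ft_force: [0.3, 0.3, 1.0]
grip_width: 0.699
```

Run:
```python
from h import *
go([.5840,-.3714,.012])
T=manip.camera("top");S=manip.camera("side")
print(blobs(T,(270,145,312,172),200));print(blobs(S,(300,165,360,218),200))
cv2.imwrite("pics/t3.png",T);cv2.imwrite("pics/sd3.png",S)
a=cv2.resize(T[130:240,240:360],(400,366));b=cv2.resize(S[200:370,340:500],(400,366))
cv2.imwrite("pics/c3.png",np.hstack([a,b]))
```

```text
10.0 [ 0.5839 -0.3696  0.1405] yaw 9.77 tilt [-0.0022  0.0021 -1.    ] w 0.699 F [0.32 0.33 0.97]
travel mm [  0.    2.1 128.5]
[(105, [291, 154, 15, 11], [297.1, 158.9]), (100, [276, 156, 13, 11], [282.0, 160.6]), (7, [270, 167, 5, 2], [271.9, 167.4])]
[(97, [324, 182, 13, 9], [329.9, 186.1]), (106, [338, 191, 14, 10], [344.5, 195.6]), (39, [300, 206, 18, 12], [308.1, 211.9]), (37, [300, 211, 10, 7], [303.0, 215.1])]
```

View pics/c3.png

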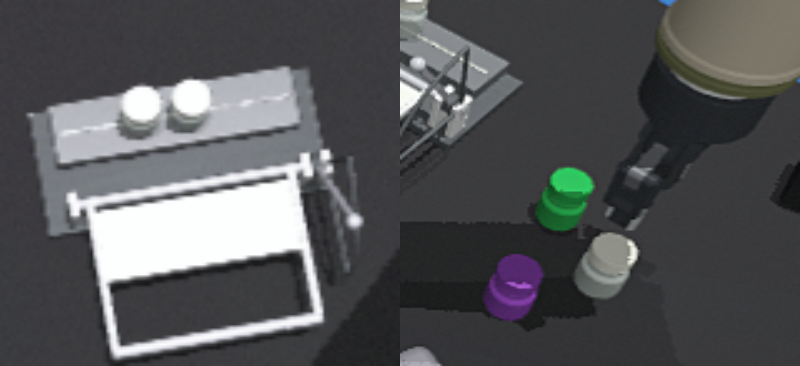

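Jar 1 stands upright on the line beside jar_c (left crop, (140,105) and (190,100)). The gripper is above jar 2, clear of green and purple. Descend and grasp.

Call:
servo_tool(moves=[{"travel": [0,2,30],"dr": [0,0,0]},{"travel": [0,0,40],"dr": [0,0,0]},{"travel": [0,0,30],"dr": [0,0,0]},{"travel": [0,0,18],"dr": [0,0,0]},{"travel": [0,0,10],"dr": [0,0,0]},{"travel": [0,0,0],"dr": [0,0,0]}])

```text
clock: 10.85
position: [0.5848, -0.3734, 0.0152]
ee_rot: [0.996, 0.085, 0.0, 0.0]
ft_force: [-0.4, 0.6, 0.2]
grip_width: 0.702
```

Call:
servo_tool(moves=[{"travel": [0,0,0],"dr": [0,0,0]},{"travel": [0,0,0],"dr": [0,0,0]},{"travel": [0,0,0],"dr": [0,0,0]},{"travel": [0,0,0],"dr": [0,0,0]},{"travel": [0,0,0],"dr": [0,0,0]},{"travel": [0,0,0],"dr": [0,0,0]}], claw=1, squeeze=30)

```text
clock: 11.6
position: [0.5852, -0.3738, 0.0163]
ee_rot: [0.996, 0.084, 0.001, 0.0]
ft_force: [-1.2, 0.6, 6.1]
grip_width: 0.429
```

Call:
servo_tool(moves=[{"travel": [0,0,-10],"dr": [0,0,0]},{"travel": [0,0,-30],"dr": [0,0,0]},{"travel": [0,0,-45],"dr": [0,0,0]},{"travel": [0,0,-50],"dr": [0,0,0]},{"travel": [0,0,-45],"dr": [0,0,0]},{"travel": [0,0,-30],"dr": [0,0,0]},{"travel": [0,0,-15],"dr": [0,0,0]}])

```text
clock: 12.48
position: [0.5848, -0.3737, 0.2421]
ee_rot: [0.996, 0.084, 0.001, 0.001]
ft_force: [-0.3, 0.3, -0.9]
grip_width: 0.426
```

Run:
```python
from h import *
for n,s,t in(("j1",(329.9,186.1),(281.5,160.8)),("jC",(344.5,195.6),(297,159))):
    X,e=tri(s,t); d=X-ROW; print(n,X.round(4),"stand",(d@XS).round(4),(d@YS).round(4))
X=st(0,.035,.092);print(proj("top",X),proj("side",X))
go(st(.001,-.064,.236)); go(st(.001,-.064,.045))
```

```text
j1 [0.6616 0.004  0.0898] stand 0.0028 0.0356
jC [ 0.6667 -0.0441  0.0909] stand -0.0001 -0.0126
[[281.95091255 161.36338623]] [[329.33795773 186.13798371]]
12.475 [ 0.5848 -0.3737  0.2421] yaw 9.68 tilt [ 0.0023 -0.0011 -1.    ] w 0.426 F [-0.32  0.25 -0.91]
travel mm [ 137.1 -259.8    6. ]
12.475 [ 0.5848 -0.3737  0.2421] yaw 9.68 tilt [ 0.0023 -0.0011 -1.    ] w 0.426 F [-0.32  0.25 -0.91]
travel mm [ 136.7 -260.   197. ]
```

Jar 1 is 3 mm or less off the line and jar_c is on it, about 48–50 mm apart. Carry jar 2 over.

Call:
servo_tool(moves=[{"travel": [8,-15,0],"dr": [0,0,0]},{"travel": [16,-30,0],"dr": [0,0,0]},{"travel": [23,-44,0],"dr": [0,0,0]},{"travel": [24,-46,0],"dr": [0,0,0]},{"travel": [24,-46,0],"dr": [0,0,0]},{"travel": [20,-38,0],"dr": [0,0,0]},{"travel": [14,-26,0],"dr": [0,0,0]},{"travel": [8,-15,0],"dr": [0,0,0]},{"travel": [0,0,30],"dr": [0,0,0]},{"travel": [0,0,45],"dr": [0,0,0]},{"travel": [0,0,35],"dr": [0,0,0]},{"travel": [0,0,15],"dr": [0,0,0]}])

```text
clock: 13.98
position: [0.6741, -0.0939, 0.1118]
ee_rot: [0.996, 0.084, -0.002, -0.0]
ft_force: [0.3, -0.5, -1.0]
grip_width: 0.429
```

Run:
```python
from h import *
go(st(.001,-.064,.047))
```

```text
13.975 [ 0.6741 -0.0939  0.1118] yaw 9.66 tilt [-4.3e-03  1.0e-04 -1.0e+00] w 0.429 F [ 0.28 -0.48 -1.02]
travel mm [ 2.3  1.  64.8]
```

Call:
servo_tool(moves=[{"travel": [2,1,20],"dr": [0,0,0]},{"travel": [0,0,20],"dr": [0,0,0]},{"travel": [0,0,12],"dr": [0,0,0]},{"travel": [0,0,6],"dr": [0,0,0]},{"travel": [0,0,3],"dr": [0,0,0]},{"travel": [0,0,2],"dr": [0,0,0]},{"travel": [0,0,0],"dr": [0,0,0]}])

```text
clock: 14.85
position: [0.6781, -0.0946, 0.0521]
ee_rot: [0.996, 0.085, 0.0, -0.0]
ft_force: [0.1, -0.5, -1.2]
grip_width: 0.43
```

Call:
servo_tool(moves=[{"travel": [0,0,1],"dr": [0,0,0]},{"travel": [0,0,1],"dr": [0,0,0]},{"travel": [0,0,0],"dr": [0,0,0]}])

```text
clock: 15.22
position: [0.6779, -0.0946, 0.0497]
ee_rot: [0.996, 0.084, -0.0, -0.0]
ft_force: [-0.1, -1.0, -0.1]
grip_width: 0.428
```

Call:
servo_tool(moves=[{"travel": [-1.5,0,1],"dr": [0,0,0]},{"travel": [0,0,1],"dr": [0,0,0]},{"travel": [0,0,1],"dr": [0,0,0]},{"travel": [0,0,0],"dr": [0,0,0]}])

```text
clock: 15.72
position: [0.6764, -0.0948, 0.0466]
ee_rot: [0.996, 0.084, -0.0, -0.0]
ft_force: [0.0, 0.0, -0.9]
grip_width: 0.43
```

Call:
servo_tool(moves=[{"travel": [0,0,1],"dr": [0,0,0]},{"travel": [0,0,0],"dr": [0,0,0]}])

```text
clock: 15.98
position: [0.6766, -0.0948, 0.0463]
ee_rot: [0.996, 0.084, 0.0, -0.0]
ft_force: [-2.3, 1.1, 6.0]
grip_width: 0.427
```

Contact at the expected height. Release and lift, then compute the bar approach.

Call:
servo_tool(moves=[{"travel": [0,0,0],"dr": [0,0,0]},{"travel": [0,0,0],"dr": [0,0,0]},{"travel": [0,0,0],"dr": [0,0,0]},{"travel": [0,0,0],"dr": [0,0,0]},{"travel": [0,0,-15],"dr": [0,0,0]},{"travel": [0,0,-30],"dr": [0,0,0]},{"travel": [0,0,-45],"dr": [0,0,0]},{"travel": [0,0,-50],"dr": [0,0,0]},{"travel": [0,0,-50],"dr": [0,0,0]}], claw=0.3)

```text
clock: 17.1
position: [0.6763, -0.095, 0.2388]
ee_rot: [0.996, 0.084, 0.001, 0.0]
ft_force: [1.0, -0.1, -0.3]
grip_width: 0.698
```

Run:
```python
from h import *
go(st(-.22,0,.12)); go(st(-.22,0,.031))
```

```text
17.1 [ 0.6763 -0.095   0.2388] yaw 9.68 tilt [ 0.0012 -0.     -1.    ] w 0.698 F [ 1.02 -0.09 -0.27]
travel mm [-220.9  -65.2  118.5]
17.1 [ 0.6763 -0.095   0.2388] yaw 9.68 tilt [ 0.0012 -0.     -1.    ] w 0.698 F [ 1.02 -0.09 -0.27]
travel mm [-221.   -65.2  207.5]
```

Call:
servo_tool(moves=[{"travel": [-10,-10,0],"dr": [0,0,0]},{"travel": [-25,-25,0],"dr": [0,0,0]},{"travel": [-40,-30,0],"dr": [0,0,0]},{"travel": [-45,0,0],"dr": [0,0,0]},{"travel": [-45,0,0],"dr": [0,0,0]},{"travel": [-35,0,0],"dr": [0,0,0]},{"travel": [-21,0,0],"dr": [0,0,0]},{"travel": [0,0,30],"dr": [0,0,0]},{"travel": [0,0,40],"dr": [0,0,0]},{"travel": [0,0,30],"dr": [0,0,0]},{"travel": [0,0,10],"dr": [0,0,0]},{"travel": [0,0,0],"dr": [0,0,0]}])

```text
clock: 18.6
position: [0.4479, -0.0681, 0.1265]
ee_rot: [0.996, 0.084, 0.0, -0.0]
ft_force: [0.3, 0.6, 0.2]
grip_width: 0.699
```

Run:
```python
from h import *
go(st(-.22,0,.031))
T=manip.camera("top");S=manip.camera("side")
print(blobs(T,(270,140,322,172),200));print(blobs(S,(315,175,375,220),200))
a=cv2.resize(T[130:240,240:360],(400,366));b=cv2.resize(S[150:290,230:390],(400,366))
cv2.imwrite("pics/c4.png",np.hstack([a,b]))
```

```text
18.6 [ 0.4479 -0.0681  0.1265] yaw 9.67 tilt [ 4.e-04  1.e-04 -1.e+00] w 0.699 F [0.26 0.63 0.2 ]
travel mm [-0.2 -0.2 95.5]
[(106, [307, 151, 15, 10], [312.8, 155.5]), (110, [291, 154, 13, 11], [297.2, 158.9]), (106, [276, 156, 13, 11], [282.0, 160.7]), (27, [310, 165, 12, 5], [316.0, 167.3]), (13, [270, 167, 5, 3], [271.7, 167.9]), (42, [286, 167, 23, 5], [298.9, 169.8])]
[(99, [324, 182, 13, 10], [329.9, 186.2]), (112, [338, 191, 14, 10], [344.4, 195.6]), (6, [315, 196, 6, 4], [317.5, 197.7]), (115, [355, 200, 14, 11], [361.4, 204.9]), (14, [315, 216, 6, 4], [317.0, 217.8])]
```

View pics/c4.png

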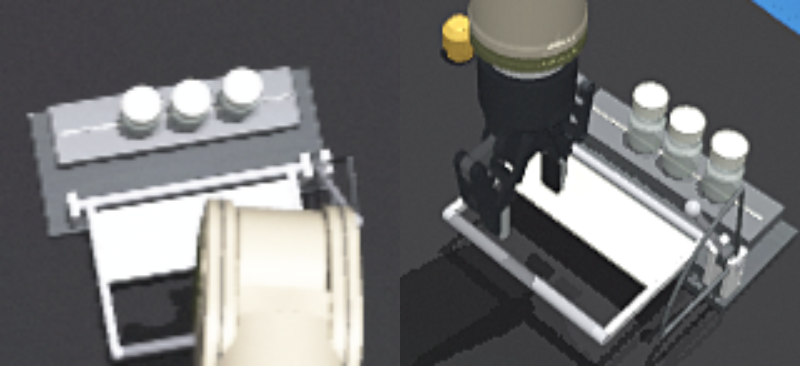

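Run:
```python
from h import *
P=[]
for s,t in(((329.9,186.1),(281.5,160.8)),((344.4,195.6),(296.8,158.9)),((361.2,204.8),(312.2,155.5))):
    X,e=tri(s,t); d=X-ROW; P.append(X); print(X.round(4),"stand",(d@XS).round(4),(d@YS).round(4), onz("top",t,.092).round(4), onz("side",s,.092).round(4))
print([np.linalg.norm((P[i]-P[i+1])[:2]) for i in(0,1)])
```

```text
[0.6616 0.004  0.0898] stand 0.0028 0.0356 [0.6607 0.0043 0.092 ] [0.6602 0.0022 0.092 ]
[ 0.6671 -0.0434  0.0902] stand 0.0004 -0.0121 [ 0.6666 -0.0433  0.092 ] [ 0.6657 -0.0448  0.092 ]
[ 0.6775 -0.0914  0.0907] stand 0.0027 -0.0611 [ 0.6772 -0.0914  0.092 ] [ 0.6762 -0.0922  0.092 ]
[np.float64(0.04778901033224575), np.float64(0.049084255704494525)]
```

Call:
servo_tool(moves=[{"travel": [0,0,25],"dr": [0,0,0]},{"travel": [0,0,30],"dr": [0,0,0]},{"travel": [0,0,22],"dr": [0,0,0]},{"travel": [0,0,12],"dr": [0,0,0]},{"travel": [0,0,5],"dr": [0,0,0]},{"travel": [0,0,0],"dr": [0,0,0]}])

```text
clock: 19.45
position: [0.4481, -0.068, 0.0323]
ee_rot: [0.996, 0.084, 0.0, -0.0]
ft_force: [0.1, -0.2, -0.2]
grip_width: 0.701
```

The jars are in a row: within 3 mm of the line, 48 and 49 mm apart. Close on the bar.

Call:
servo_tool(moves=[{"travel": [0,0,0],"dr": [0,0,0]},{"travel": [0,0,0],"dr": [0,0,0]},{"travel": [0,0,0],"dr": [0,0,0]},{"travel": [0,0,0],"dr": [0,0,0]},{"travel": [0,0,0],"dr": [0,0,0]},{"travel": [0,0,0],"dr": [0,0,0]},{"travel": [0,0,0],"dr": [0,0,0]},{"travel": [0,0,0],"dr": [0,0,0]}], claw=1, squeeze=25)

```text
clock: 20.45
position: [0.4464, -0.0682, 0.032]
ee_rot: [0.996, 0.084, -0.001, -0.0]
ft_force: [-8.7, -0.4, 11.0]
grip_width: 0.124
```

Run:
```python
from h import *
o=manip.get_obs();g=o["position"]+[0,0,.019];H=st(-.075,0,.05)
d=g-H;print("bar est",d@XS,d[2],np.linalg.norm([d@XS,d[2]]))
go(st(-.22,0,.031))
B=np.array([.5352,-.1775,.1744])-H; ang=np.arctan2(B[2],-B@XS);print("pointer",ang,B@XS,B@YS,B[2])
a=np.linspace(0,ang,13);P=np.c_[145*(1-np.cos(a)),-145*np.sin(a)];print(np.c_[P[1:],np.diff(P,axis=0)].round(1))
```

```text
bar est -0.14629567818698103 0.001016316251863686 0.1462992083195002
20.45 [ 0.4464 -0.0682  0.032 ] yaw 9.66 tilt [-2.6e-03  5.0e-04 -1.0e+00] w 0.124 F [-8.71 -0.37 10.97]
travel mm [ 1.3 -0.   1. ]
pointer 1.0176816067846335 -0.0768044310941443 -0.12252540430532428 0.1244
[[   0.5  -12.3    0.5  -12.3]
 [   2.1  -24.5    1.6  -12.2]
 [   4.7  -36.5    2.6  -12. ]
 [   8.3  -48.2    3.6  -11.8]
 [  12.8  -59.7    4.6  -11.4]
 [  18.4  -70.6    5.5  -11. ]
 [  24.8  -81.1    6.4  -10.5]
 [  32.1  -91.     7.3   -9.9]
 [  40.2 -100.2    8.1   -9.2]
 [  49.1 -108.8    8.9   -8.5]
 [  58.6 -116.5    9.6   -7.7]
 [  68.8 -123.4   10.2   -6.9]]
```

Bar gripped (opening about 10.5 mm, within error of 12). Lift along the arc, easing out the 1.5 mm sideways load. First half, then check.

Call:
servo_tool(moves=[{"travel": [-1,0,-6],"dr": [0,0,0]},{"travel": [0,0,-6.3],"dr": [0,0,0]},{"travel": [1.6,0,-12.2],"dr": [0,0,0]},{"travel": [2.6,0,-12],"dr": [0,0,0]},{"travel": [3.6,0,-11.8],"dr": [0,0,0]},{"travel": [4.6,0,-11.4],"dr": [0,0,0]},{"travel": [5.5,0,-11],"dr": [0,0,0]},{"travel": [0,0,0],"dr": [0,0,0]}])

```text
clock: 21.45
position: [0.4632, -0.0654, 0.1031]
ee_rot: [0.996, 0.084, -0.002, -0.0]
ft_force: [-8.8, -2.6, 3.4]
grip_width: 0.128
```

```bash
cat >> h.py <<'E'
def bar():
    o=manip.get_obs();d=o["position"]+[0,0,.019]-st(-.075,0,.05)
    print("bar",(d@XS).round(4),d[2].round(4),"r",np.hypot(d@XS,d[2]).round(4),"ang",np.arctan2(d[2],-d@XS).round(3))
    go(st(-.075,0,.031)-XS*.145*np.cos(1.018)+[0,0,.145*np.sin(1.018)])
E
python3 -c "
from h import *
bar()"
```

```text
bar -0.1293 0.0721 r 0.148 ang 0.509
21.45 [ 0.4632 -0.0654  0.1031] yaw 9.67 tilt [-3.1e-03  2.0e-04 -1.0e+00] w 0.128 F [-8.79 -2.63  3.4 ]
travel mm [ 53.    0.  -51.4]
```

Call:
servo_tool(moves=[{"travel": [6.4,0,-10.5],"dr": [0,0,0]},{"travel": [7.3,0,-9.9],"dr": [0,0,0]},{"travel": [8.1,0,-9.2],"dr": [0,0,0]},{"travel": [8.9,0,-8.5],"dr": [0,0,0]},{"travel": [9.6,0,-7.7],"dr": [0,0,0]},{"travel": [9,0,-6],"dr": [0,0,0]},{"travel": [0,0,0],"dr": [0,0,0]},{"travel": [0,0,0],"dr": [0,0,0]}])

```text
clock: 22.45
position: [0.5125, -0.0573, 0.157]
ee_rot: [0.996, 0.084, -0.0, -0.001]
ft_force: [-18.3, -1.5, 26.9]
grip_width: 0.13
```

Run:
```python
from h import *
bar()
T=manip.camera("top");S=manip.camera("side")
cv2.imwrite("pics/t5f.png",T);cv2.imwrite("pics/s5f.png",S)
a=cv2.resize(T[130:240,240:360],(400,366));b=cv2.resize(S[150:270,270:400],(400,366))
cv2.imwrite("pics/c5.png",np.hstack([a,b]))
for t in (.95,1.018,1.08):
  c=st(-.075,0,.05)-XS*.145*np.cos(t)+[0,0,.145*np.sin(t)]; print(t,proj("side",[c-YS*.1,c+YS*.1,c-YS*.1225]).round(1).tolist())
```

```text
bar -0.0794 0.126 r 0.1489 ang 1.009
22.45 [ 0.5125 -0.0573  0.157 ] yaw 9.65 tilt [-0.001  0.001 -1.   ] w 0.13 F [-18.32  -1.53  26.86]
travel mm [ 3.2 -0.2  2.6]
0.95 [[335.3, 227.5], [265.5, 181.7], [344.2, 233.3]]
1.018 [[338.1, 223.6], [268.0, 178.2], [347.0, 229.3]]
1.08 [[340.7, 220.0], [270.4, 175.0], [349.6, 225.7]]
```

View pics/c5.png

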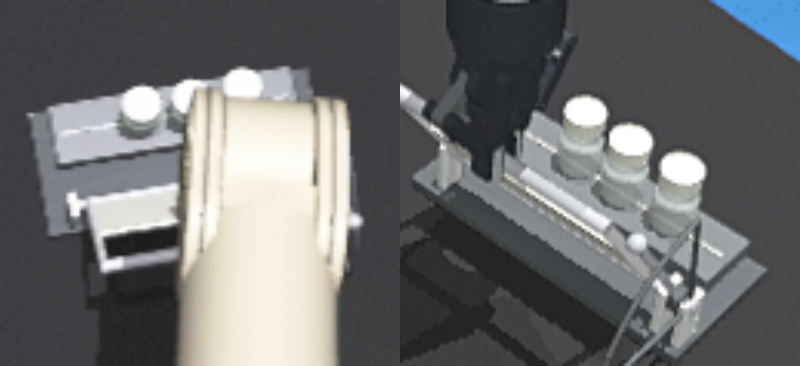

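The bar is up near the ball (right crop: bar end (608,220), ball (637,241)). The force shows the tool pressing the bar towards the hinge, so I'll ease outwards and then measure the bar line against the ball.

Call:
servo_tool(moves=[{"travel": [-1,0,-1.5],"dr": [0,0,0]},{"travel": [-0.5,0,-1],"dr": [0,0,0]},{"travel": [0,0,0],"dr": [0,0,0]},{"travel": [0,0,0],"dr": [0,0,0]}])

```text
clock: 23.05
position: [0.5115, -0.0574, 0.1568]
ee_rot: [0.996, 0.084, 0.0, 0.0]
ft_force: [0.5, -3.3, -0.2]
grip_width: 0.132
```

Run:
```python
from h import *
bar()
S=manip.camera("side");g=cv2.cvtColor(S,cv2.COLOR_BGR2GRAY)
for x in(314,318,322,326,330,334): 
    yp=[proj("side",st(-.075,0,.05)-XS*.145*np.cos(1.018)+[0,0,.145*np.sin(1.018)]-YS*s)[0] for s in np.linspace(0,.13,60)]
    yp=np.array(yp);y0=np.interp(x,yp[:,0],yp[:,1]);a=int(y0)-12
    print(x,"pred",y0.round(1),"from",a,g[a:a+26,x].tolist())
B=S[220:240,338:356].min(2);print(B)
```

```text
bar -0.0803 0.1258 r 0.1493 ang 1.003
23.05 [ 0.5115 -0.0574  0.1568] yaw 9.68 tilt [ 0.e+00 -3.e-04 -1.e+00] w 0.132 F [ 0.52 -3.26 -0.23]
travel mm [ 4.2 -0.1  2.4]
314 pred 207.9 from 195 [205, 200, 157, 161, 162, 162, 163, 162, 162, 164, 162, 142, 172, 228, 222, 213, 191, 152, 158, 239, 112, 116, 123, 137, 127, 134]
318 pred 210.5 from 198 [230, 151, 164, 169, 171, 172, 171, 168, 165, 163, 150, 142, 233, 226, 221, 206, 182, 141, 211, 255, 75, 124, 157, 137, 124, 136]
322 pred 213.1 from 201 [133, 122, 126, 127, 109, 73, 101, 170, 165, 162, 148, 159, 229, 223, 217, 198, 164, 165, 253, 196, 108, 131, 167, 130, 124, 136]
326 pred 215.7 from 203 [161, 143, 138, 141, 134, 94, 154, 167, 165, 164, 155, 150, 225, 229, 222, 212, 191, 143, 189, 255, 110, 112, 130, 159, 126, 136]
330 pred 218.3 from 206 [161, 133, 105, 151, 167, 165, 165, 164, 164, 162, 143, 142, 229, 249, 240, 221, 191, 155, 233, 255, 103, 125, 157, 137, 122, 136]
334 pred 220.9 from 208 [255, 103, 96, 99, 103, 102, 101, 123, 174, 169, 158, 149, 213, 250, 242, 235, 210, 173, 162, 247, 181, 110, 134, 175, 129, 122]
[[160 16
[... 792 characters left out ...]
112 131 159 164 163 161]
 [117 121 159 166 167 131 121 167 187 198 195 180 103  55  93 146 167 165]
 [114 111 122 162 168 167 138 127 139 151 142 125 138  75  64  60 134 160]
 [124 125 111 133 162 165 167 152 133 129  92 135 137 115  76  67  59  93]
 [149 166 128 111 133 160 165 165 165 171 105 131 136 140 116  76  62  89]
 [122 174 169 121 120 131 160 164 164 166 155 116 128 139 141 116  82 140]
 [130 118 138 136 157 129 131 160 164 164 166 139 115 133 140 137 140 128]
 [131 131 121 125 142 173 129 135 158 162 163 166 140 113 132 112 129  93]
 [129 129 131 132 118 129 169 133 137 159 161 164 165 118  97 123 120  96]
 [130 129 129 132 131 121 122 135 138 153 161 164 154 128 127 119 112 146]]
```

Forces relaxed. The bar lies about 2 px below the ball line in the side view, so the flap is about 0.02 rad low. Raise it a little and recheck.

Call:
servo_tool(moves=[{"travel": [1.3,0,-0.8],"dr": [0,0,0]},{"travel": [1.3,0,-0.8],"dr": [0,0,0]},{"travel": [0,0,0],"dr": [0,0,0]},{"travel": [0,0,0],"dr": [0,0,0]},{"travel": [0,0,0],"dr": [0,0,0]},{"travel": [0,0,0],"dr": [0,0,0]}])

```text
clock: 23.85
position: [0.514, -0.0569, 0.1584]
ee_rot: [0.996, 0.084, 0.0, 0.0]
ft_force: [-0.4, -5.3, -0.5]
grip_width: 0.127
```

Run:
```python
from h import *
bar()
S=manip.camera("side");g=cv2.cvtColor(S,cv2.COLOR_BGR2GRAY)
for x in(318,322,326,330):
    yp=np.array([proj("side",st(-.075,0,.05)-XS*.145*np.cos(1.018)+[0,0,.145*np.sin(1.018)]-YS*s)[0] for s in np.linspace(0,.13,60)])
    y0=np.interp(x,yp[:,0],yp[:,1]);a=int(y0)-6
    print(x,"pred",y0.round(1),"from",a,g[a:a+16,x].tolist())
print(blobs(S,(338,218,356,240),185)); print(blobs(S,(315,175,375,215),200))
T=manip.camera("top");print(blobs(T,(270,140,322,172),200))
cv2.imwrite("pics/c6.png",cv2.resize(S[160:270,270:400],(780,600)))
print(manip.get_obs()["joint_velocities"].round(4))
```

```text
bar -0.0778 0.1274 r 0.1493 ang 1.022
23.85 [ 0.514  -0.0569  0.1584] yaw 9.68 tilt [ 1.e-04 -2.e-04 -1.e+00] w 0.127 F [-0.39 -5.34 -0.46]
travel mm [ 1.7 -0.1  4. ]
318 pred 210.5 from 204 [170, 167, 162, 168, 206, 226, 221, 213, 190, 142, 188, 255, 255, 109, 116, 130]
322 pred 213.1 from 207 [102, 169, 156, 158, 220, 225, 220, 205, 177, 134, 207, 255, 214, 109, 118, 135]
326 pred 215.7 from 209 [153, 165, 161, 163, 196, 225, 222, 217, 196, 158, 164, 255, 255, 112, 115, 121]
330 pred 218.3 from 212 [165, 162, 154, 158, 228, 226, 222, 228, 203, 153, 209, 255, 255, 84, 119, 131]
[(26, [344, 226, 6, 6], [346.8, 228.7])]
[(105, [323, 182, 14, 10], [329.9, 186.2]), (116, [338, 191, 14, 10], [344.5, 195.5]), (7, [315, 196, 6, 4], [317.7, 197.7]), (9, [329, 198, 5, 2], [330.8, 198.4]), (120, [355, 200, 14, 11], [361.4, 204.9]), (40, [315, 206, 13, 9], [320.0, 210.8]), (9, [343, 207, 6, 2], [346.0, 207.7])]
[(85, [307, 151, 12, 8], [312.4, 154.7]), (50, [291, 154, 10, 10], [294.7, 157.7]), (104, [276, 156, 13, 11], [282.0, 160.7]), (40, [297, 159, 4, 13], [298.9, 165.4]), (184, [303, 159, 19, 13], [312.1, 166.3]), (9, [270, 167, 5, 2], [271.8, 167.4])]
[ 0.0004 -0.0011 -0.0007 -0.0014 -0.001  -0.0006  0.0001]
```

View pics/c6.png

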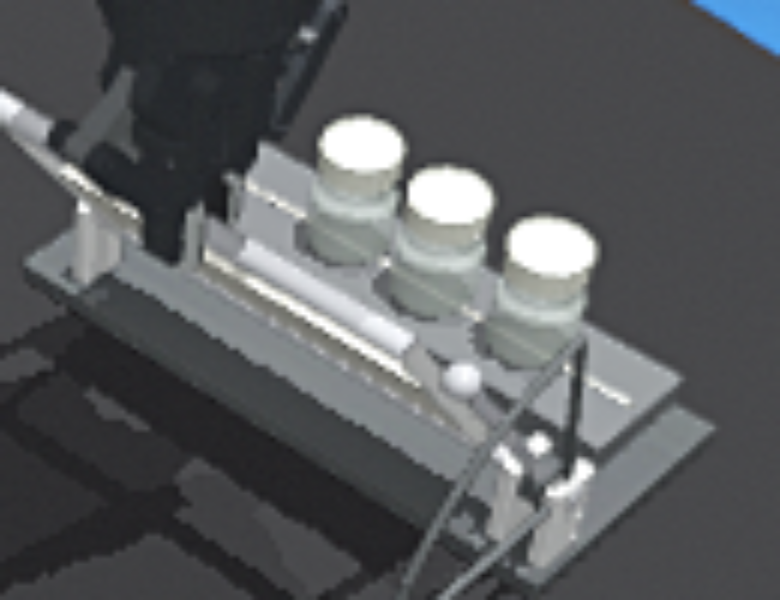

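The bar centre is now within about 0.5 px of the ball line (about 0.01 rad). The tool estimate is 1.022 against 1.018 rad, the arm is still, and the jars are unchanged. Hand in.

```bash
python3 -c "
from workcell import manip
print(manip.hand_in())"
```

```text
the job is handed in; nothing more can be done
None
```

I placed both white-lidded jars on the ledge on either side of the jar already there. I then gripped the flap's bar, swung it up to the pointer, and handed in while still holding it, at about 24 s on the clock. The hand-in gave no verdict.

**Jars:** All three stand upright and released. They measure within 3 mm of the scribed line, with centres 48 and 49 mm apart. After the flap was raised they had not moved in the side view; the arm partly hid them in the top view.

**Flap:** In the side view the bar lies within about 0.5 px (roughly 0.01 rad) of the line through the pointer ball. The arm pose gives 1.022 rad, and the pointer measures 1.018 rad. The arm was still, with the grip set to 25 N.

**Left alone:** The pointer ball was within about 0.5 px of its starting position at the end. I kept clear of the lens barrel, bottle, mouse and the green and purple look-alikes, but did not re-measure them.

**Small disagreements:**
- While lifting, the bar's radius worked out from the tool was 149 mm instead of 145 mm, so the bar sits a few millimetres off the nominal grasp point. The tool was pressing the bar towards the hinge with about 30 N, and I eased that off.
- About 5 N of sideways force still showed at the wrist along the bar at hand-in.

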